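# Close the gluing jig and hold its sprung arm

## Robot

A 7-joint arm with a two-finger parallel gripper is mounted at the origin on the work surface. World frame = base frame: x ahead of the robot, y to its left, z up, the work surface at z = 0. Lengths are in m, angles in degrees, forces in N, time in s.
With the tool pointing down it reaches from about 0.35 to 0.9 m from the base axis. Payload 7.2 kg.
Tool frame: the origin (TCP) lies between the finger pads; the fingertips stand arm.tcp_to_tips ahead of it and the grasp point (between the pads) lies 5 mm behind it (arm.tcp_to_tips is the distance from the TCP to the fingertips, in m); z points along the fingers, x is the direction in which the jaws open and shut, and the axes are right-handed (so a half turn about z gives the same grasp; the last joint's range is limited). The gripper opens to 88 mm and grips with 3 to 60 N. Pads are 20 mm wide; open, the fingers measure 115 mm over their backs; the gripper's body (75 mm by 178 mm) begins 61 mm behind the grasp point.
Start: joints at [-75.298, 23.554, -0.728, 91.456, 0.321, 64.991, -4.71], TCP at [0.199, 0.592, 0.237] pointing down, gripper open.
Joint ranges: [-169.25, 169.25], [-16.82, 113.86], [-84.01, 82.57], [7.8, 145.47], [-59.2, 239.2], [7.22, 106.19], [-163.78, 163.78]. Speed limits (degrees/s): [136.94, 136.94, 172.46, 172.46, 180, 180, 180].

## Interface

Orientations are given as a 3x3 rotation matrix whose columns are the frame's x, y, z axes.
In Python, from rig import monitor, imaging, arm gives the robot as it stands.
- The arm moves only by the shell command python3 -m handwheel 'ROWS' [OPENING] [FORCE]. ROWS is JSON, a list of rows, each an object with "travel": the shift along the tool's x, y, z in mm, a list of three; "twist": the turn about the tool's z in rad. A call has 1 to 12 rows; each row is the pose to reach, as a shift and turn from the pose commanded when the call began, along the tool's axes at that moment; what a row does not reach only later rows make up. A row lasts 1/12 s, in which the tool goes at most 41.7 mm and 7.16 degrees, less where a joint would pass 70% of its speed; a pose out of reach is approached as far as the arm can. A call with a gripper value outside its range is refused whole. OPENING is the closure in counts, from 0 (fully open) to 255 (shut), set as the call begins (- or left out, the last holds). The fingers move at their own pace and stop on an object; FORCE is the grip in N (left out, the last holds). Time passes only in rows, so rows that repeat a pose let the fingers close. It gives the time, the measured TCP pose, the force and the opening at its end, in the units of the state.
- monitor.state(): the state, without advancing time (a new reading comes with each control period).
- imaging.camera(name): name is "scene" or "side" or "wrist"; returns the picture (384x512x3 uint8, blue, green, red); there is no depth.
- imaging.get_calibration(name): a dict with "camera_matrix" (3x3 intrinsics, pixels), "origin" and "attitude" of the camera in the world; the wrist camera has in their place "mount" (4x4, takes a point from camera to tool coordinates, whose origin is the TCP and whose axes are the tool frame's). Camera axes: x right, y up, looking along -z (the intrinsics and any distortion apply to the point x, -y, -z); pixel columns grow to the right and rows downward; lengths in m; the calibration is good to about 2 mm. A picture is of the moment at which its call begins: read the wrist's pose just before it. get_calibration takes no time and is no camera call.
- arm.finish_job(): hands the job in, once; it reports no verdict.
The state is a dict: "clock": time; "qpos": joint angles; "qd": joint speeds; "joint_torque": joint torques, N m; "position": TCP position; "eef_rot": TCP orientation; "ft_force": force on the tool from outside, world axes, zero at the start; "ft_torque": the same for the moment, N m; "width": finger opening in m.
Only numpy, scipy, OpenCV 4.12 (cv2) and the standard library are available. Lean on these libraries where they do the work, as an engineer would, in place of code of your own. Each camera call takes 0.05 s, during which the arm holds its last target.

## Task

Lay the long aluminium bar across the gluing jig so that it lies fully down in the notches of both wooden posts, roughly centred and let go. Then swing the jig's sprung steel arm by its upright pin over the bar until it meets its stop, and finish there still holding it: the spring throws it back if you let go. Leave the short offcut, the sanding block and the glue bottle lying around where they are.

Things in the scene. Friction and masses are not known exactly. Their poses are not given: they have to be found in the camera images.
- jig: Gluing jig, fixed to the bench: plywood base 200 (x) x 280 (y) x 18 mm high. Origin: centre of its underside, on the bench; z up. Two dark wooden posts at y = -95 and +95 mm, 25 mm thick along y, each with an open-topped notch. Between them a wooden blank 45 x 150 mm, top 32 mm above the bench. Steel stop pin, 10 mm thick, 68 mm high, at x = -42, y = +39.5 mm.
- seat (a point): On the jig, axes as the jig's: midway between the posts, at the height of the notch floors, 45 mm above the bench. Notches are 32 mm wide (jig x), their side lips 14 mm thick, tops 58 mm above the bench. The middle of the bar's underside belongs here, the bar's length along the jig's y (either end first).
- bar: Plain aluminium flat bar 240 x 24 x 15 mm, about 0.23 kg, lying flat on the bench at the start. Origin: centre of its underside; x along its length, y across its 24 mm width, z up.
- latch_arm (a joint): Angle of the jig's sprung steel arm about its upright hinge, rad: 0 at rest (clear of the bar), 1.40 at the stop, growing counter-clockwise from above. From the hinge the arm points 1.745 rad + this angle from the jig's +x (to about jig +y at rest; jig -x, across the bar, at the stop). The spring returns it to 0: 0.30 N m at rest, 0.79 N m at the stop (3 to 7 N at the pin).
- latch_hinge (a point): On the sprung arm's hinge axis (a steel column 24 mm thick, jig x = +60, y = +55 mm), at the height of the arm's underside, 64 mm above the bench. The arm is a flat strip 18 mm wide, 8 mm thick; it passes 4 mm above the seated bar.
- latch_pin (a point): On the axis of the arm's upright round steel pin, 14 mm diameter, 110 mm from the hinge axis; moves with the arm. The pin stands free from the arm's top (72 mm above the bench) to 108 mm; this point is 94 mm above the bench.
- offcut: Bystander: short offcut of the same aluminium bar, 110 x 24 x 15 mm, beyond the long bar's far end. Origin: centre of its underside.
- sanding_block: Bystander: cork sanding block with a wooden grip, 60 x 100 x 36 mm high, off the long bar's near end. Origin: centre of its underside.
- glue: Bystander: small yellow glue bottle with red cap, 52 mm diameter, 115 mm high, behind the jig. Origin: centre of its underside.
Mind the look-alikes: they are no part of the job. What is shaped like the bar but black or turquoise is not meant.

How it is judged:
By the outcome, as a careful person would: the job done as asked, in the order asked, and still so for the second after the job is handed in, while the arm keeps its last pose, push and grip.
It also fails if it takes over 51 s, if anything falls off the work surface, if the arm or the gripper's body presses on something with over 40 N, if the wrist force passes 120 N, or if a joint passes its speed limit or range.

## Working session

There is one attempt and no reset: what is moved stays moved. The work goes in short steps, Python scripts to look and compute and a shell command to move; the robot and the scene stay as the last step left them, time stands still between calls to the robot, and variables do not carry over. Pictures are saved under pics/ and viewed, and the job is handed in when it is done.

```bash
ls; mkdir -p pics; python3 - <<'E'
from rig import monitor, imaging, arm
import cv2, numpy as np
np.set_printoptions(precision=4,suppress=True)
print(monitor.state(), arm.tcp_to_tips)
for n in ("scene","side","wrist"):
    im=imaging.camera(n); cv2.imwrite(f"pics/{n}0.png",im); c=imaging.get_calibration(n); print(n,c)
print(monitor.state()['clock'])
E
```

```text
pics
{'clock': 0.0, 'qpos': array([-75.2977,  23.6001,  -0.729 ,  91.5051,   0.3218,  64.9905,
        -4.7118]), 'qd': array([-0.09  , -0.0368,  0.0899, -0.0757,  0.0742,  0.0493,  0.0142]), 'joint_torque': array([ -0.0012, -58.7953,   0.6412, -29.1075,  -0.0539,   0.0184,
         0.0001]), 'position': array([0.1993, 0.5918, 0.2358]), 'eef_rot': array([[ 0.3191,  0.9477, -0.0004],
       [ 0.9477, -0.3191, -0.0016],
       [-0.0016,  0.0001, -1.    ]]), 'ft_force': array([-0.1278,  0.0221, -1.2326]), 'ft_torque': array([-0.024 ,  0.0036,  0.0147]), 'width': 0.08794607551188208} 0.014
scene {'camera_matrix': array([[399.7662,   0.    , 257.7997],
       [  0.    , 399.7662, 185.4264],
       [  0.    ,   0.    ,   1.    ]]), 'origin': array([1.023 , 0.4651, 0.837 ]), 'attitude': array([[-0.6346, -0.5536,  0.5392],
       [ 0.7727, -0.4652,  0.4318],
       [ 0.0118,  0.6907,  0.723 ]])}
side {'camera_matrix': array([[382.8172,   0.    , 254.392 ],
       [  0.    , 382.8172, 185.3764],
       [  0.    ,   0.    ,   1.    ]]), 'origin': array([ 0.0958, -0.81  ,  0.6004]), 'attitude': array([[ 0.9304,  0.1575, -0.331 ],
       [-0.3658,  0.4555, -0.8116],
       [ 0.0229,  0.8762,  0.4815]])}
wrist {'camera_matrix': array([[287.7486,   0.    , 250.9128],
       [  0.    , 287.7486, 184.5867],
       [  0.    ,   0.    ,   1.    ]]), 'mount': array([[ 1.    , -0.001 , -0.0003,  0.0005],
       [-0.001 , -0.9665, -0.2566, -0.0699],
       [-0.0001,  0.2566, -0.9665, -0.1475],
       [ 0.    ,  0.    ,  0.    ,  1.    ]])}
0.15
```

View pics/scene0.png

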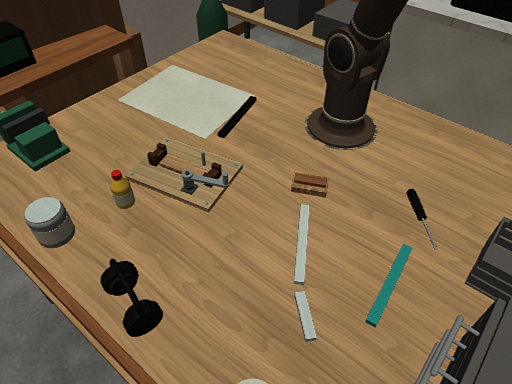

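View pics/side0.png

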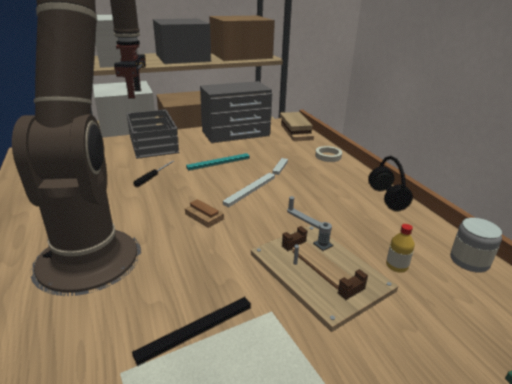

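View pics/wrist0.png

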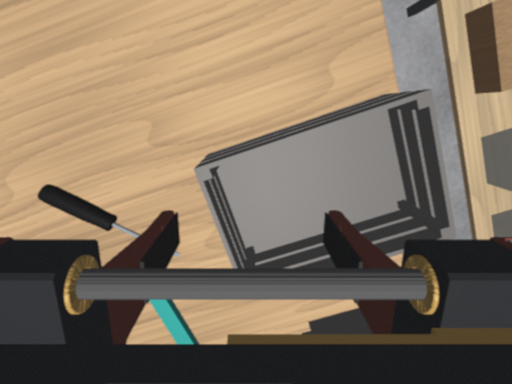

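Candidates for the bar in the scene picture:
- Long silver bar at (302,244).
- Short silver offcut at (305,315).
- Turquoise bar at (390,285).
- Black bar at (238,116).

By the description, the long silver one is the target. I'll check it in close crops.

```bash
python3 - <<'E'
import cv2, numpy as np
a=cv2.imread('pics/scene0.png'); b=cv2.imread('pics/side0.png')
def crop(im,x0,y0,w,h,s,n):
    c=cv2.resize(im[y0:y0+h,x0:x0+w],None,fx=s,fy=s,interpolation=cv2.INTER_CUBIC)
    for i in range(0,w,10):
        cv2.line(c,(i*s,0),(i*s,6 if i%50 else 14),(0,0,255),1)
        if (x0+i)%20==0: cv2.putText(c,str(x0+i),(i*s,24),0,0.4,(0,0,255),1)
    for i in range(0,h,10):
        cv2.line(c,(0,i*s),(6,i*s),(0,0,255),1)
        if (y0+i)%20==0: cv2.putText(c,str(y0+i),(8,i*s+4),0,0.4,(0,0,255),1)
    cv2.imwrite(n,c)
crop(a,120,130,130,85,6,'pics/s_jig.png')
crop(b,240,190,160,130,5,'pics/d_jig.png')
crop(a,260,195,80,150,4,'pics/s_bar.png')
crop(b,180,145,120,85,6,'pics/d_bar.png')
E
```

```text
(no output)
```

View pics/s_jig.png

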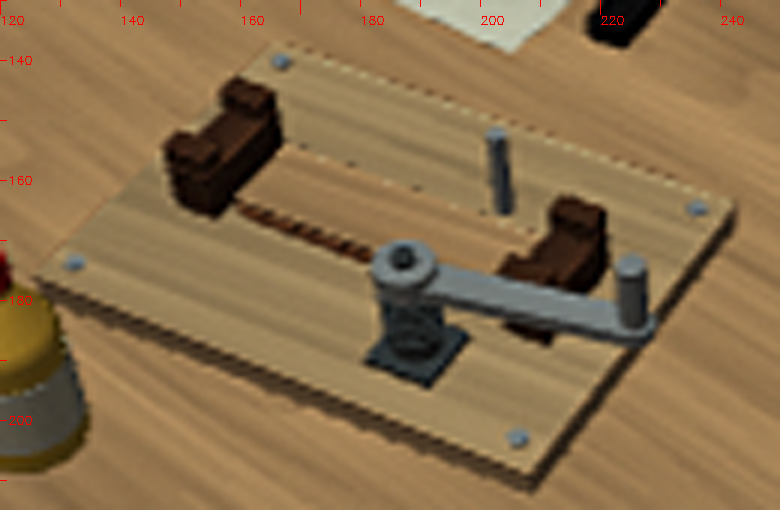

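View pics/d_jig.png

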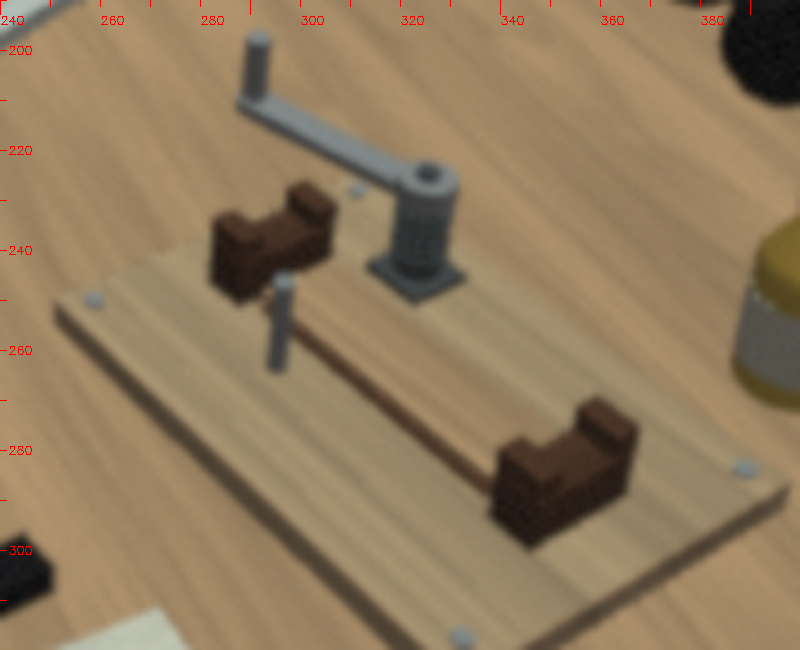

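View pics/s_bar.png

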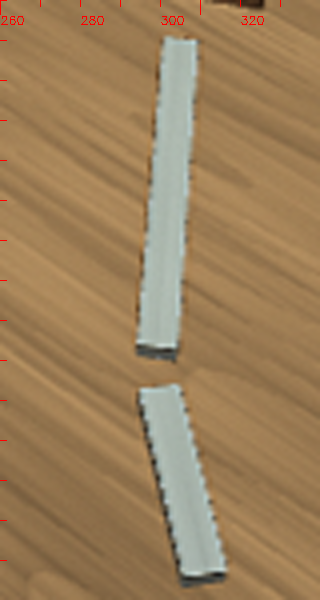

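View pics/d_bar.png

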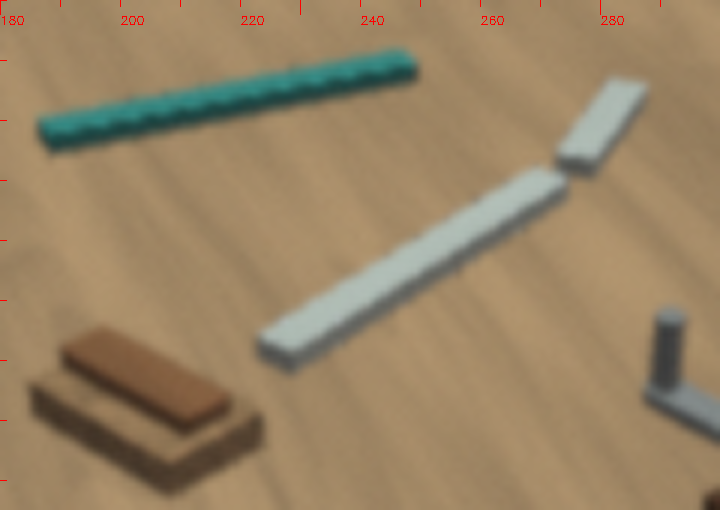

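```bash
cat > h.py <<'E'
import numpy as np, cv2
from scipy.optimize import least_squares
from rig import monitor, imaging, arm
np.set_printoptions(precision=4,suppress=True)
def cam(n,st=None):
    c=imaging.get_calibration(n); K=c['camera_matrix']
    if 'mount' in c:
        M=c['mount']; R=np.array(st['eef_rot'])@M[:3,:3]; o=np.array(st['position'])+np.array(st['eef_rot'])@M[:3,3]
    else: R=c['attitude']; o=c['origin']
    return K,np.array(R),np.array(o)
def proj(C,P):
    K,R,o=C; p=(np.atleast_2d(P)-o)@R; p=p*[1,-1,-1]; q=p@K.T; return q[:,:2]/q[:,2:]
def ray(C,uv):
    K,R,o=C; d=np.linalg.solve(K,np.array([uv[0],uv[1],1.]))*[1,-1,-1]; return o,R@d
def plane(C,uv,z):
    o,d=ray(C,uv); return o+d*(z-o[2])/d[2]
def tri(C1,u1,C2,u2):
    f=lambda P:np.r_[proj(C1,P)[0]-u1,proj(C2,P)[0]-u2]
    r=least_squares(f,[.5,0,.05]); return r.x,np.abs(r.fun).max()
def fitpose(obs,x0):
    # obs: list of (cam, local xyz, uv)
    def f(p):
        c,s=np.cos(p[2]),np.sin(p[2]); R=np.array([[c,-s,0],[s,c,0],[0,0,1]]); out=[]
        for C,l,u in obs: out.append(proj(C,R@np.array(l)+[p[0],p[1],0])[0]-u)
        return np.ravel(out)
    r=least_squares(f,x0,loss='soft_l1'); return r.x,f(r.x).reshape(-1,2)
E
cat > m1.py <<'E'
from h import *
S=cam('scene'); D=cam('side')
bs=[(300.4,204.5),(309.2,205),(294.3,281.3),(304.5,282)]; bd=[(228.7,204.3),(223.3,202),(274.5,175.2),(269.5,172.8)]
for a,b in zip(bs,bd): print('bar',*tri(S,a,D,b))
for n,a,b in [('stop',(202.8,152.2),(296.8,246)),('pin',(225.3,173.7),(291.8,197.6)),('hinge',(187.2,172.8),(325.6,224.4)),('x+y-',(125.8,176.3),(398,287.4)),('x-y+',(242.5,164.2),(251,250.6))]:
    print(n,*tri(S,a,D,b))
loc={'x+y-':(.1,-.14,.018),'x+y+':(.1,.14,.018),'x-y+':(-.1,.14,.018),'x-y-':(-.1,-.14,.018),'stop':(-.042,.0395,.068),'hz':(.06,.055,.085)}
pin=(.06+.11*np.cos(1.745),.055+.11*np.sin(1.745),.108)
obs=[(S,loc['x+y-'],(125.8,176.3)),(S,loc['x+y+'],(208.7,209.7)),(S,loc['x-y+'],(242.5,164.2)),(S,loc['x-y-'],(167.5,137.2)),(S,loc['stop'],(202.8,152.2)),(S,pin,(225.3,173.7)),
(D,loc['x+y-'],(398,287.4)),(D,loc['x-y+'],(251,250.6)),(D,loc['stop'],(296.8,246)),(D,pin,(291.8,197.6))]
p,r=fitpose(obs,[.5,-.3,1.0]); 
for q0 in (0,1.5,3,-1.5):
    p2,r2=fitpose(obs,[.5,-.2,q0])
    if (r2**2).sum()<(r**2).sum(): p,r=p2,r2
print('jig',p,np.degrees(p[2])); print(r)
obs=[]
for i,(x,y) in enumerate([(-.12,-.012),(-.12,.012),(.12,-.012),(.12,.012)]):
    obs+=[(S,(x,y,.015),bs[i]),(D,(x,y,.015),bd[i])]
for q0 in (0,1.5,3,-1.5):
    p,r=fitpose(obs,[.5,.2,q0]); print('bar',p,np.degrees(p[2]),np.abs(r).max())
E
python3 m1.py
```

```text
bar [0.3878 0.1056 0.0091] 0.4690323159699403
bar [0.3756 0.1249 0.0094] 0.9939876365124292
bar [0.5911 0.2319 0.0096] 0.5490386221594008
bar [0.5794 0.2515 0.012 ] 1.003642589880144
stop [ 0.4492 -0.2033  0.065 ] 0.8111630917307195
pin [ 0.5013 -0.0647  0.105 ] 0.9017805676842556
hinge [ 0.5448 -0.1657  0.0775] 0.8034009589428877
x+y- [ 0.627  -0.3478  0.0105] 0.9643914711611785
x-y+ [ 0.371  -0.1203  0.0112] 0.7495127065506608
jig [ 0.4997 -0.2309  0.2244] 12.859942663964055
[[-1.345  -1.1815]
 [-1.2125 -0.858 ]
 [ 0.1128 -0.8352]
 [-2.1623 -1.2844]
 [-0.691  -0.1857]
 [-0.8726  0.242 ]
 [-0.3547 -3.5192]
 [-1.0822 -3.3277]
 [-0.5712 -1.6659]
 [-0.4962 -1.7761]]
bar [0.485  0.1795 0.5564] 31.8816840419861 2.4326595285121186
bar [0.485  0.1795 0.5564] 31.881684077318386 2.4326595254132144
bar [0.485  0.1795 0.5564] 31.881684371369712 2.4326594843757903
bar [0.485  0.1795 0.5564] 31.881684045615184 2.4326595285327812
```

The crops confirm the choice: the long silver bar is about 240 mm long, at roughly (0.485, 0.18) with yaw 32°. Next I move over it for a wrist view.

```bash
python3 -m handwheel '[{"travel":[-301,402,0],"twist":-0.881},{"travel":[-301,402,0],"twist":-0.881},{"travel":[-301,402,0],"twist":-0.881},{"travel":[-301,402,0],"twist":-0.881},{"travel":[-301,402,0],"twist":-0.881},{"travel":[-301,402,0],"twist":-0.881},{"travel":[-301,402,0],"twist":-0.881},{"travel":[-301,402,0],"twist":-0.881},{"travel":[-301,402,0],"twist":-0.881},{"travel":[-301,402,0],"twist":-0.881},{"travel":[-301,402,0],"twist":-0.881},{"travel":[-301,402,0],"twist":-0.881}]' 0 40
python3 -m handwheel '[{"travel":[0,0,0],"twist":0},{"travel":[0,0,0],"twist":0},{"travel":[0,0,0],"twist":0}]'
cat > shot.py <<'E'
import sys,json
from h import *
n,f=sys.argv[1:3]
st=monitor.state(); im=imaging.camera(n); cv2.imwrite(f'pics/{f}.png',im)
json.dump({k:np.asarray(st[k]).tolist() for k in st},open(f'pics/{f}.json','w'))
print(st['clock'],st['position'],st['eef_rot'],st['qpos'],st['qd'])
E
python3 shot.py wrist w1
```

```text
clock: 1.15
position: [0.4768, 0.1889, 0.2367]
eef_rot: [[-0.528, 0.849, 0.0], [0.849, 0.528, 0.0], [0.0, 0.0, -1.0]]
ft_force: [0.7, 0.6, 0.7]
width: 0.0877
clock: 1.4
position: [0.4757, 0.1912, 0.2364]
eef_rot: [[-0.528, 0.849, -0.001], [0.849, 0.528, 0.0], [0.001, -0.001, -1.0]]
ft_force: [-0.2, 0.3, -0.4]
width: 0.0877
1.4 [0.4757 0.1912 0.2364] [[-0.5277  0.8494 -0.0007]
 [ 0.8494  0.5277  0.0002]
 [ 0.0006 -0.0005 -1.    ]] [-30.9208  12.5396   4.2881 107.1207  -1.104   60.4099  95.6596] [-1.4402 -0.2369 -1.0307  0.0982  0.0096  0.0073  0.0061]
```

View pics/w1.png

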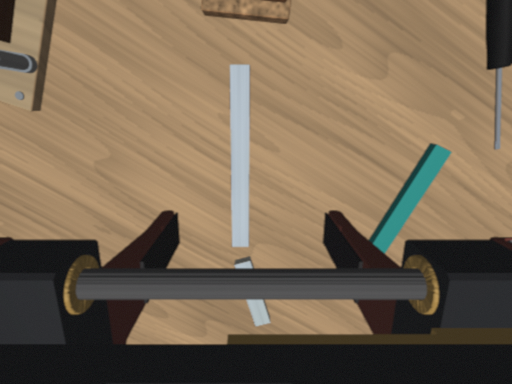

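The wrist view shows the silver bar from (240,65) to (240,247), the offcut at (254,293) and the turquoise bar at (412,195). I'll fit the bar's outline.

```bash
cat > bar.py <<'E'
import sys,json
from h import *
f=sys.argv[1]; st=json.load(open(f'pics/{f}.json')); W=cam('wrist',st)
im=cv2.imread(f'pics/{f}.png'); hsv=cv2.cvtColor(im,cv2.COLOR_BGR2HSV)
m=((im[...,0].astype(int)-im[...,2]>5)&(hsv[...,2]>150)&(hsv[...,1]<80)).astype(np.uint8)
n,l,s,c=cv2.connectedComponentsWithStats(m)
for i in range(1,n):
    if s[i,4]>800:
        pts=np.argwhere(l==i)[:,::-1].astype(np.float32)
        (cx,cy),(w,h),a=cv2.minAreaRect(pts); bx=cv2.boxPoints(((cx,cy),(w+1,h+1),a)); print(s[i],bx.tolist())
        for z in (.012,.015):
            q=np.array([plane(W,u,z) for u in bx]); 
            print(z,'ctr',q.mean(0),'sides',np.linalg.norm(np.roll(q,-1,0)-q,axis=1)); 
            e=np.roll(q,-1,0)-q; k=np.argmax(np.linalg.norm(e,axis=1)); print('yaw',np.degrees(np.arctan2(e[k,1],e[k,0])))
E
python3 bar.py w1
```

```text
[ 230   65   19  181 3054] [[229.5, 64.5], [248.5, 64.5], [248.5, 245.5], [229.5, 245.5]]
0.012 ctr [0.4828 0.1779 0.012 ] sides [0.0229 0.2389 0.0269 0.2389]
yaw -149.1857407361386
0.015 ctr [0.4822 0.1777 0.015 ] sides [0.0227 0.2369 0.0267 0.237 ]
yaw -149.1857407361386
```

```bash
cat > mid.py <<'E'
import sys,json
from h import *
f=sys.argv[1]; x0,x1,y0,y1=map(int,sys.argv[2:6]); z=float(sys.argv[6]) if len(sys.argv)>6 else .015
st=json.load(open(f'pics/{f}.json')); W=cam('wrist',st); im=cv2.imread(f'pics/{f}.png').astype(int)
m=((im[...,0]-im[...,2])>5)&(im[...,0]>140)
P=[]
for r in range(y0,y1):
    c=np.where(m[r,x0:x1])[0]+x0
    if len(c)>5: P.append(plane(W,(c.mean(),r),z)[:2]); 
P=np.array(P); vx,vy,a,b=cv2.fitLine(P.astype(np.float32),cv2.DIST_HUBER,0,1e-4,1e-4).ravel(); print('yaw',np.degrees(np.arctan2(vy,vx)),'pt',a,b,'n',len(P),'res',np.std((P[:,0]-a)*vy-(P[:,1]-b)*vx))
print('end to end centre',(P[0]+P[-1])/2,np.linalg.norm(P[0]-P[-1]))
E
python3 mid.py w1 225 255 60 250
```

```text
yaw 31.55528 pt 0.45160756 0.15995528 n 181 res 0.0003368784580901707
end to end centre [0.4816 0.1785] 0.23561190704752719
```

```bash
python3 -m handwheel '[{"travel":[-14,-1,40],"twist":0.005},{"travel":[-14,-1,80],"twist":0.005},{"travel":[-14,-1,110],"twist":0.005},{"travel":[-14,-1,120],"twist":0.005},{"travel":[-14,-1,120],"twist":0.005},{"travel":[-14,-1,120],"twist":0.005}]'
python3 shot.py wrist w2; python3 bar.py w2
```

```text
clock: 1.95
position: [0.4826, 0.1797, 0.1173]
eef_rot: [[-0.525, 0.851, -0.0], [0.851, 0.525, 0.0], [0.0, -0.0, -1.0]]
ft_force: [0.2, 0.8, 0.0]
width: 0.0876
1.95 [0.4826 0.1797 0.1173] [[-0.5253  0.8509 -0.0002]
 [ 0.8509  0.5253  0.0002]
 [ 0.0003 -0.     -1.    ]] [-29.2143  21.062    4.2368 114.0255  -2.1757  44.9895  97.9673] [ 0.3221 -1.7169  0.4226 -1.2911 -0.0392  0.1749  0.0129]
[ 236   43   29  225 5707] [[235.5, 42.5], [264.5, 42.5], [264.5, 267.5], [235.5, 267.5]]
0.012 ctr [0.4664 0.1692 0.012 ] sides [0.0233 0.2026 0.0285 0.2026]
yaw 32.441277152111134
0.015 ctr [0.4659 0.1689 0.015 ] sides [0.023  0.2002 0.0282 0.2002]
yaw 32.44127715211112
```

View pics/w2.png

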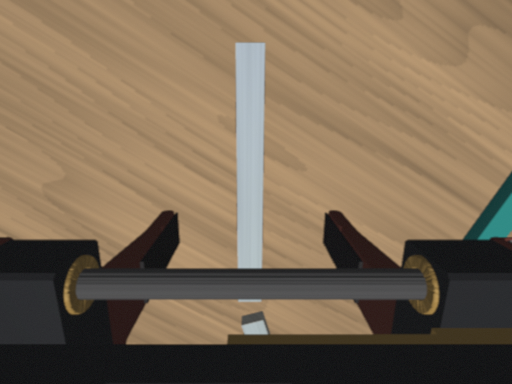

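The bar runs from (250,43) to (251,301) between the open fingers, well centred. I'll triangulate its ends from the two wrist poses.

```bash
python3 - <<'E'
from h import *; import json
W1=cam('wrist',json.load(open('pics/w1.json'))); W2=cam('wrist',json.load(open('pics/w2.json')))
for a,b in [((239.5,64.5),(250.2,42.5)),((240.2,246.0),(250.5,300.5))]: print(tri(W1,a,W2,b), plane(W2,b,.015))
E
python3 mid.py w2 225 275 45 260
```

```text
(array([0.3808, 0.1166, 0.0162]), np.float64(0.11776175060208516)) [0.3806 0.1164 0.015 ]
(array([0.5835, 0.2418, 0.0135]), np.float64(0.37897341622198155)) [0.5824 0.2414 0.015 ]
yaw 31.598373 pt 0.45992947 0.16477501 n 215 res 0.00018993785052913258
end to end centre [0.4629 0.1667] 0.18916770503479086
```

```bash
python3 -m handwheel '[{"travel":[-1,-1,35],"twist":0},{"travel":[-1,-1,65],"twist":0},{"travel":[-1,-1,85],"twist":0},{"travel":[-1,-1,95],"twist":0},{"travel":[-1,-1,100],"twist":0},{"travel":[-1,-1,100],"twist":0},{"travel":[-1,-1,100],"twist":0}]'
python3 -m handwheel '[{"travel":[0,0,0],"twist":0},{"travel":[0,0,0],"twist":0},{"travel":[0,0,0],"twist":0},{"travel":[0,0,0],"twist":0},{"travel":[0,0,0],"twist":0},{"travel":[0,0,0],"twist":0},{"travel":[0,0,0],"twist":0},{"travel":[0,0,0],"twist":0}]' 255 50
```

```text
clock: 2.58
position: [0.4834, 0.1776, 0.018]
eef_rot: [[-0.524, 0.852, 0.002], [0.852, 0.524, 0.001], [-0.0, 0.002, -1.0]]
ft_force: [-0.7, 1.4, -0.5]
width: 0.0879
clock: 3.25
position: [0.4823, 0.177, 0.0166]
eef_rot: [[-0.524, 0.852, -0.0], [0.852, 0.524, -0.0], [0.0, -0.0, -1.0]]
ft_force: [-0.0, 0.1, -0.9]
width: 0.0377
```

```bash
python3 -m handwheel '[{"travel":[0,0,0],"twist":0},{"travel":[0,0,0],"twist":0},{"travel":[0,0,0],"twist":0},{"travel":[0,0,0],"twist":0},{"travel":[0,0,0],"twist":0}]'
python3 -m handwheel '[{"travel":[0,0,-20],"twist":0},{"travel":[0,0,-50],"twist":0},{"travel":[0,0,-85],"twist":0},{"travel":[0,0,-120],"twist":0},{"travel":[0,0,-155],"twist":0},{"travel":[0,0,-180],"twist":0},{"travel":[0,0,-180],"twist":0}]'; python3 shot.py wrist w3
```

```text
clock: 3.67
position: [0.4822, 0.1772, 0.0166]
eef_rot: [[-0.524, 0.852, -0.0], [0.852, 0.524, 0.0], [0.0, -0.0, -1.0]]
ft_force: [-0.2, 0.5, 0.2]
width: 0.0238
clock: 4.25
position: [0.4847, 0.1779, 0.2017]
eef_rot: [[-0.523, 0.852, 0.007], [0.852, 0.523, 0.004], [-0.001, 0.008, -1.0]]
ft_force: [0.3, -0.2, -2.3]
width: 0.0237
4.25 [0.4847 0.1779 0.2017] [[-0.5234  0.8521  0.0073]
 [ 0.8521  0.5234  0.0036]
 [-0.0008  0.0081 -1.    ]] [-29.684   14.6758   4.9825 109.5053  -1.5416  55.4144  97.5621] [ 0.1056  3.5703 -0.3521  4.0996 -0.3399 -5.8054  0.2964]
```

View pics/w3.png

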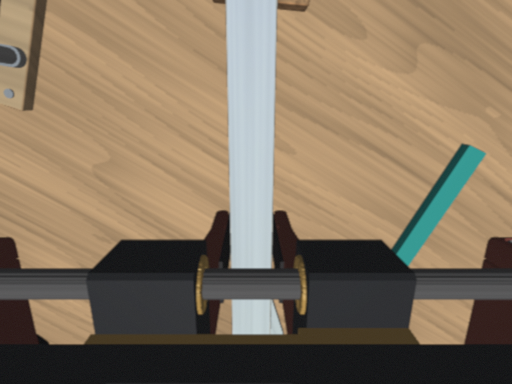

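Bar gripped at 23.7 mm and lifted. Next I go to a view offset to one side of the jig.

```bash
python3 -m handwheel '[{"travel":[-327,-287,0],"twist":1.898},{"travel":[-327,-287,0],"twist":1.898},{"travel":[-327,-287,0],"twist":1.898},{"travel":[-327,-287,0],"twist":1.898},{"travel":[-327,-287,0],"twist":1.898},{"travel":[-327,-287,0],"twist":1.898},{"travel":[-327,-287,0],"twist":1.898},{"travel":[-327,-287,0],"twist":1.898},{"travel":[-327,-287,0],"twist":1.898},{"travel":[-327,-287,0],"twist":1.898},{"travel":[-327,-287,0],"twist":1.898},{"travel":[-327,-287,0],"twist":1.898}]'
```

```text
clock: 5.3
position: [0.4062, -0.2566, 0.1952]
eef_rot: [[0.82, 0.572, -0.003], [0.572, -0.82, -0.002], [-0.004, 0.0, -1.0]]
ft_force: [-0.0, 0.0, -2.8]
width: 0.0238
```

```bash
python3 -m handwheel '[{"travel":[0,0,0],"twist":0.12},{"travel":[0,0,0],"twist":0.24},{"travel":[0,0,0],"twist":0.35},{"travel":[0,0,0],"twist":0.385},{"travel":[0,0,0],"twist":0.385},{"travel":[0,0,0],"twist":0.385}]'; python3 shot.py wrist w4; python3 shot.py scene s4
```

```text
clock: 5.8
position: [0.4082, -0.2514, 0.1953]
eef_rot: [[0.972, 0.236, -0.003], [0.236, -0.972, 0.0], [-0.003, -0.001, -1.0]]
ft_force: [-0.5, -0.9, -3.3]
width: 0.0238
5.8 [ 0.4082 -0.2514  0.1953] [[ 0.9716  0.2365 -0.0026]
 [ 0.2365 -0.9716  0.0002]
 [-0.0025 -0.0009 -1.    ]] [ -6.0286  13.3037  37.5985 115.7389  -9.8874  54.1962  50.3403] [ 0.1606 -0.4211 -0.1926 -0.5513  0.0555  0.162   0.4299]
5.85 [ 0.4084 -0.2515  0.1956] [[ 0.9716  0.2366 -0.0021]
 [ 0.2366 -0.9716  0.0002]
 [-0.002  -0.0007 -1.    ]] [ -6.0147  13.2818  37.5896 115.7155  -9.8867  54.2074  50.3464] [ 0.1973 -0.432  -0.1215 -0.4145  0.035   0.0619 -0.2617]
```

View pics/w4.png

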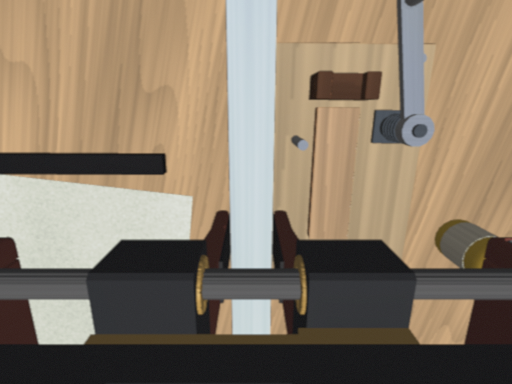

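View pics/s4.png

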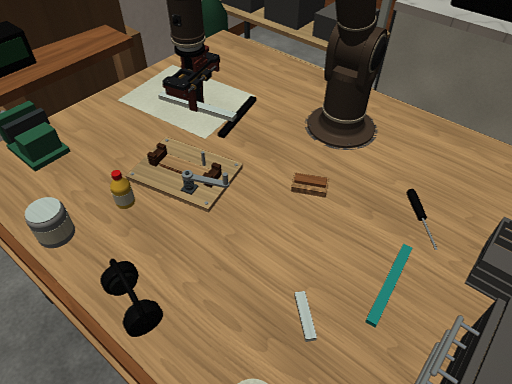

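The wrist view shows the +y post at (346,85), the stop pin at (300,142), the hinge at (417,128) and the blank at (335,170). I'll shift 60 mm along jig -y so both posts are visible.

```bash
python3 -m handwheel '[{"travel":[0,30,-10],"twist":0.01},{"travel":[0,60,-20],"twist":0.02},{"travel":[0,60,-20],"twist":0.02},{"travel":[0,60,-20],"twist":0.02},{"travel":[0,60,-20],"twist":0.02}]'; python3 shot.py wrist w5
python3 - <<'E'
import cv2
for n,(x0,y0,w,h,s) in {'w4':(270,30,180,130,4),'w5':(270,0,180,240,3)}.items():
    im=cv2.imread(f'pics/{n}.png'); 
    if n=='w4': h=210;s=3
    c=cv2.resize(im[y0:y0+h,x0:x0+w],None,fx=s,fy=s,interpolation=cv2.INTER_CUBIC)
    if s*h>600: c=c[:600]
    for i in range(0,w,20): cv2.putText(c,str(x0+i),(i*s,10),0,0.35,(0,0,255),1); cv2.line(c,(i*s,12),(i*s,16),(0,0,255),1)
    for i in range(0,h,20): cv2.putText(c,str(y0+i),(6,i*s+4),0,0.35,(0,0,255),1); cv2.line(c,(0,i*s),(5,i*s),(0,0,255),1)
    cv2.imwrite(f'pics/{n}c.png',c)
E
```

```text
clock: 6.32
position: [0.4226, -0.3097, 0.216]
eef_rot: [[0.977, 0.215, -0.001], [0.215, -0.977, 0.001], [-0.001, -0.001, -1.0]]
ft_force: [0.1, 0.5, -2.0]
width: 0.0238
6.3167 [ 0.4226 -0.3097  0.216 ] [[ 0.9765  0.2155 -0.0011]
 [ 0.2155 -0.9765  0.0008]
 [-0.0009 -0.001  -1.    ]] [ -0.3144  16.961   38.7478 108.7691 -12.3565  58.5329  56.1784] [-0.9638 -0.4954 -0.4413  0.8899 -0.0507 -0.     -0.1795]
```

View pics/w4c.png

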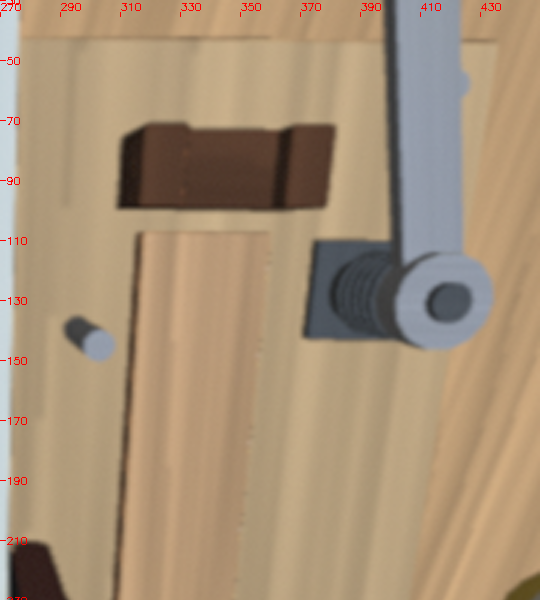

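View pics/w5c.png

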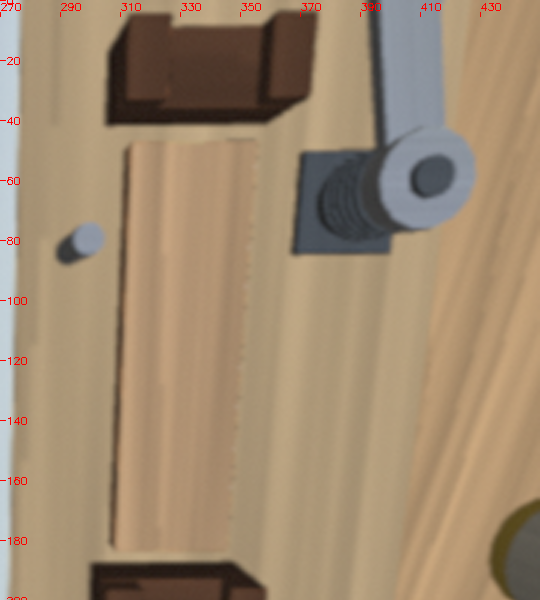

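```bash
cat > jig.py <<'E'
from h import *; import json
A=cam('wrist',json.load(open('pics/w4.json'))); B=cam('wrist',json.load(open('pics/w5.json')))
T=.058; L={'l':-.03,'li':-.016,'ri':.016,'r':.03}; U=.1075; Dn=.0825
obs=[(B,(-.0225,.075,.032),(313.4,47.4)),(B,(.0225,.075,.032),(355.1,46.4)),(B,(-.0225,-.075,.032),(307.8,182.8)),(B,(.0225,-.075,.032),(347.1,182.8)),
(B,(-.03,U,T),(312.8,4.5)),(B,(-.03,Dn,T),(311.1,33.1)),(B,(.016,U,T),(361.5,3.5)),(B,(.03,U,T),(375.5,3.2)),(B,(.03,Dn,T),(372.8,31.5)),(B,(.016,Dn,T),(359.5,33.5)),(B,(-.016,U,T),(326.5,4.5)),(B,(-.016,Dn,T),(325.8,33.2)),
(B,(-.042,.0395,.068),(299.8,79.2)),
(A,(-.0225,.075,.032),(315.8,107.5)),(A,(-.03,U,T),(319.2,71.2)),(A,(-.03,Dn,T),(316.8,98.8)),(A,(.03,U,T),(381.8,71.8)),(A,(.03,Dn,T),(378.8,98.8)),(A,(.016,U,T),(367.2,72.2)),(A,(.016,Dn,T),(365.2,98.8)),(A,(-.016,U,T),(332.5,71.2)),(A,(-.042,.0395,.068),(302.5,145.2))]
def run(obs,t):
    p,r=fitpose(obs,[.5,-.231,.22]); print(t,p,np.degrees(p[2]),'rms',np.sqrt((r**2).mean())); return r
r=run(obs,'both'); print(np.c_[r[:13]].round(1).tolist()); print(r[13:].round(1).tolist())
run(obs[:13],'w5'); run(obs[13:],'w4')
print('tri lips/stop', tri(A,(302.5,145.2),B,(299.8,79.2)), tri(A,(319.2,71.2),B,(312.8,4.5)), tri(A,(381.8,71.8),B,(375.5,3.2)),tri(A,(378.8,98.8),B,(372.8,31.5)))
for u,z in [((307.8,182.8),.032),((347.1,182.8),.032),((313.4,47.4),.032),((355.1,46.4),.032)]: print(plane(B,u,z))
E
python3 jig.py
```

```text
both [ 0.4976 -0.2334  0.2348] 13.45561437120491 rms 0.666913096755733
[[-0.2, -0.1], [0.7, 0.1], [0.5, 1.6], [-1.0, 1.0], [-0.5, -0.3], [0.2, 0.3], [-0.3, -0.3], [0.6, -0.3], [0.9, 0.7], [-0.4, -1.0], [0.7, -0.6], [0.0, -0.1], [-0.5, 0.7]]
[[1.4, -0.1], [-1.7, -0.3], [-1.0, 0.3], [0.5, -0.6], [0.3, 0.6], [-0.0, -1.0], [-0.9, 0.5], [0.1, -0.2], [0.1, 0.5]]
w5 [ 0.4977 -0.2334  0.2366] 13.554652842143895 rms 0.6175881926145486
w4 [ 0.4974 -0.2336  0.2301] 13.18297137420857 rms 0.6998898830019981
tri lips/stop (array([ 0.4475, -0.2043,  0.0686]), np.float64(0.3161256445392837)) (array([ 0.4445, -0.1359,  0.058 ]), np.float64(0.5927556596133172)) (array([ 0.5009, -0.1228,  0.0596]), np.float64(0.05988707545776606)) (array([ 0.5066, -0.146 ,  0.0589]), np.float64(0.28046534818861346))
[ 0.4921 -0.3099  0.032 ]
[ 0.5377 -0.2998  0.032 ]
[ 0.4586 -0.1658  0.032 ]
[ 0.5013 -0.1553  0.032 ]
```

```bash
python3 -m handwheel '[{"travel":[30,-20,0],"twist":-0.01},{"travel":[60,-40,0],"twist":-0.0176},{"travel":[85,-56,0],"twist":-0.0176},{"travel":[90,-58.5,20],"twist":-0.0176},{"travel":[90,-58.5,50],"twist":-0.0176},{"travel":[90,-58.5,80],"twist":-0.0176},{"travel":[90,-58.5,105],"twist":-0.0176},{"travel":[90,-58.5,118],"twist":-0.0176},{"travel":[90,-58.5,120],"twist":-0.0176},{"travel":[90,-58.5,120],"twist":-0.0176},{"travel":[90,-58.5,120],"twist":-0.0176},{"travel":[90,-58.5,120],"twist":-0.0176}]'; python3 shot.py wrist w6; python3 shot.py scene s6; python3 shot.py side d6
python3 - <<'E'
import cv2
def crop(n,x0,y0,w,h,s,o): cv2.imwrite(f'pics/{o}.png',cv2.resize(cv2.imread(f'pics/{n}.png')[y0:y0+h,x0:x0+w],None,fx=s,fy=s,interpolation=cv2.INTER_CUBIC))
crop('s6',120,90,130,120,5,'s6c'); crop('d6',230,180,160,120,5,'d6c')
E
```

```text
clock: 7.37
position: [0.4992, -0.2337, 0.0979]
eef_rot: [[0.973, 0.233, 0.002], [0.233, -0.973, -0.0], [0.002, 0.001, -1.0]]
ft_force: [-0.5, -0.0, -2.5]
width: 0.0236
7.3667 [ 0.4992 -0.2337  0.0979] [[ 0.9725  0.2328  0.002 ]
 [ 0.2328 -0.9725 -0.0003]
 [ 0.0018  0.0008 -1.    ]] [ -3.8678  28.3255  31.6708 111.3905 -20.4078  45.7092  52.6339] [-0.0057 -0.1399  0.1417 -0.1281 -0.3016 -0.0708  0.1022]
7.4167 [ 0.4992 -0.2337  0.0979] [[ 0.9725  0.2328  0.0022]
 [ 0.2328 -0.9725 -0.0003]
 [ 0.0021  0.0008 -1.    ]] [ -3.8626  28.3197  31.6707 111.3917 -20.4151  45.702   52.6411] [ 0.0152 -0.0673 -0.0128  0.1262 -0.0732 -0.1084  0.0454]
7.4667 [ 0.4991 -0.2337  0.0978] [[ 0.9726  0.2326  0.002 ]
 [ 0.2326 -0.9726 -0.0002]
 [ 0.0019  0.0007 -1.    ]] [ -3.8559  28.3266  31.6674 111.4025 -20.4208  45.6977  52.6432] [ 0.0663  0.2405 -0.1213  0.1187 -0.0713 -0.1162  0.1116]
```

View pics/w6.png

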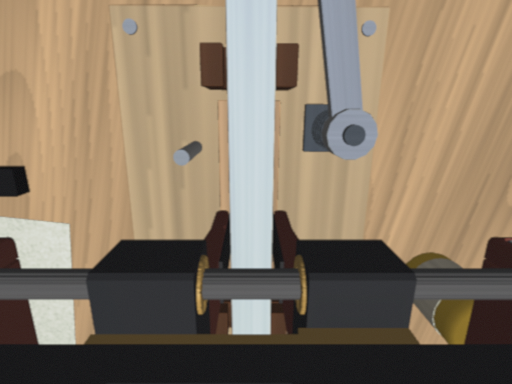

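View pics/s6c.png

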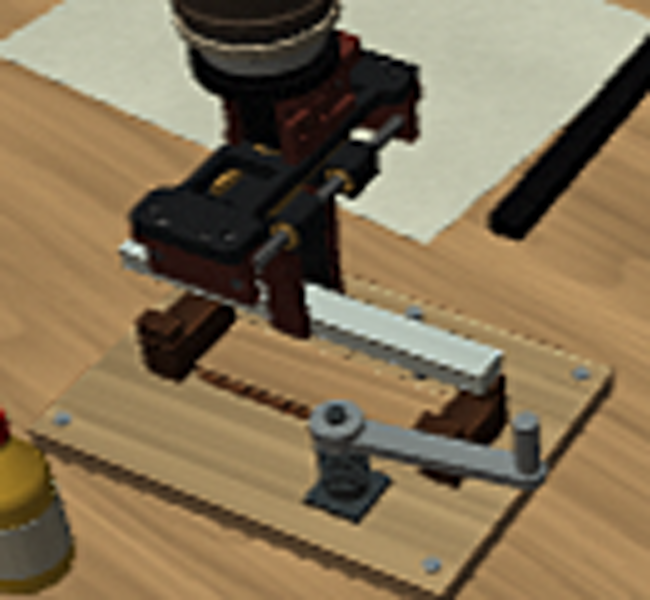

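View pics/d6c.png

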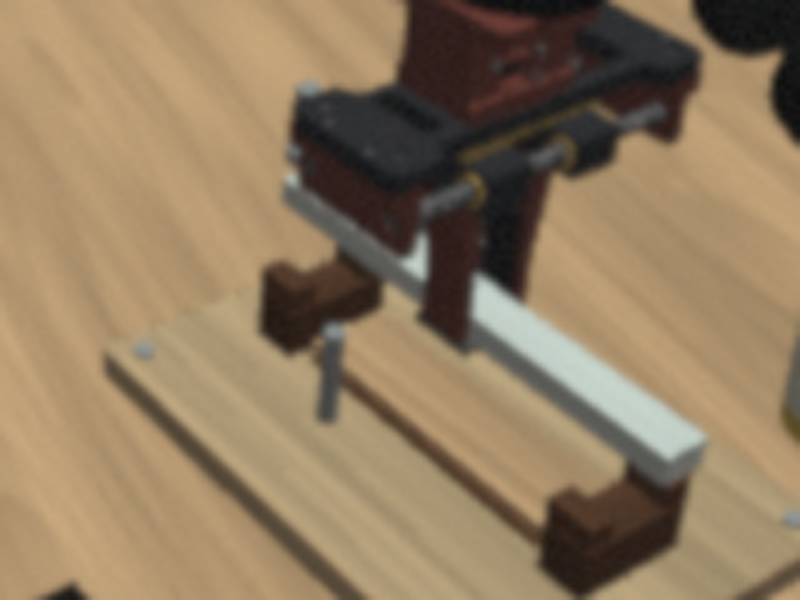

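The wrist view has the lips at columns 201–298 and the bar centre at column 251. That agrees with the TCP sitting about 1.4 mm too far along +x. I'll correct that and lower it.

```bash
python3 -m handwheel '[{"travel":[-1.4,-0.5,5],"twist":0},{"travel":[-1.4,-0.5,12],"twist":0},{"travel":[-1.4,-0.5,18],"twist":0},{"travel":[-1.4,-0.5,24],"twist":0},{"travel":[-1.4,-0.5,29],"twist":0},{"travel":[-1.4,-0.5,29],"twist":0},{"travel":[-1.4,-0.5,29],"twist":0},{"travel":[-1.4,-0.5,29],"twist":0}]'; python3 shot.py wrist w7
```

```text
clock: 8.18
position: [0.497, -0.2336, 0.0676]
eef_rot: [[0.973, 0.232, -0.0], [0.232, -0.973, -0.0], [-0.0, 0.0, -1.0]]
ft_force: [-0.2, -0.3, -2.9]
width: 0.0236
8.1833 [ 0.497  -0.2336  0.0676] [[ 0.9726  0.2323 -0.0001]
 [ 0.2323 -0.9726 -0.0001]
 [-0.0001  0.0001 -1.    ]] [ -2.4686  30.7837  30.0274 112.6015 -22.3397  42.3324  54.27  ] [-0.2166 -0.4751  0.1216 -0.1577  0.0454 -0.1149 -0.0551]
```

View pics/w7.png

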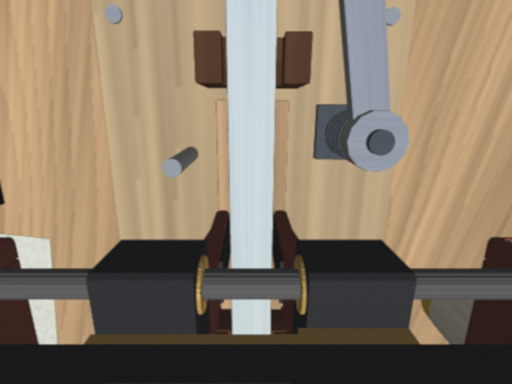

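Lips at 195–311, bar at 228–276: it is centred and already inside the notches without contact force. I'll lower it the rest and release.

```bash
python3 -m handwheel '[{"travel":[0.5,0,3],"twist":0},{"travel":[0.5,0,5],"twist":0},{"travel":[0.5,0,6],"twist":0},{"travel":[0.5,0,6],"twist":0},{"travel":[0.5,0,6],"twist":0}]'; python3 -m handwheel '[{"travel":[0,0,0],"twist":0},{"travel":[0,0,0],"twist":0},{"travel":[0,0,0],"twist":0},{"travel":[0,0,0],"twist":0},{"travel":[0,0,0],"twist":0},{"travel":[0,0,0],"twist":0},{"travel":[0,0,0],"twist":0}]' 90 40
```

```text
clock: 8.65
position: [0.4975, -0.2333, 0.0616]
eef_rot: [[0.973, 0.232, 0.0], [0.232, -0.973, 0.0], [0.0, -0.0, -1.0]]
ft_force: [1.0, 0.4, -3.1]
width: 0.0235
clock: 9.23
position: [0.4975, -0.2334, 0.0617]
eef_rot: [[0.973, 0.232, 0.0], [0.232, -0.973, -0.0], [0.0, 0.0, -1.0]]
ft_force: [0.3, -0.5, -0.2]
width: 0.0568
```

```bash
python3 -m handwheel '[{"travel":[0,0,-10],"twist":0},{"travel":[0,0,-40],"twist":0},{"travel":[0,0,-80],"twist":0},{"travel":[0,-20,-110],"twist":0},{"travel":[0,-40,-130],"twist":0},{"travel":[0,-50,-140],"twist":0},{"travel":[0,-50,-140],"twist":0},{"travel":[0,-50,-140],"twist":0},{"travel":[0,-50,-140],"twist":0}]'; python3 shot.py wrist w8; python3 shot.py scene s8; python3 shot.py side d8
python3 - <<'E'
import cv2
def crop(n,x0,y0,w,h,s,o): cv2.imwrite(f'pics/{o}.png',cv2.resize(cv2.imread(f'pics/{n}.png')[y0:y0+h,x0:x0+w],None,fx=s,fy=s,interpolation=cv2.INTER_CUBIC))
crop('s8',120,100,130,115,5,'s8c'); crop('d8',230,190,160,120,5,'d8c')
E
```

```text
clock: 9.98
position: [0.4856, -0.1852, 0.2013]
eef_rot: [[0.973, 0.232, -0.0], [0.232, -0.973, -0.0], [-0.0, 0.0, -1.0]]
ft_force: [-0.2, 1.0, 0.0]
width: 0.0567
9.9833 [ 0.4856 -0.1852  0.2013] [[ 0.9727  0.2322 -0.0003]
 [ 0.2322 -0.9727 -0.0002]
 [-0.0003  0.0001 -1.    ]] [-13.901   17.1854  36.3859 110.2564 -12.1317  56.3725  41.4641] [ 0.7928  0.9964 -0.0841  0.2211 -0.0592  0.0325 -0.2319]
10.0333 [ 0.4854 -0.1854  0.2009] [[ 0.9728  0.2317 -0.0012]
 [ 0.2317 -0.9728 -0.0003]
 [-0.0012  0.     -1.    ]] [-13.8712  17.2304  36.3776 110.2617 -12.1324  56.3751  41.4544] [ 0.4632  0.6821  0.0105  0.0703  0.145   0.0489 -0.1837]
10.0833 [ 0.4853 -0.1855  0.2008] [[ 0.9729  0.2313 -0.0016]
 [ 0.2313 -0.9729 -0.0004]
 [-0.0016 -0.     -1.    ]] [-13.8563  17.2523  36.3763 110.2621 -12.1315  56.3786  41.4445] [ 0.2182  0.2773 -0.1262 -0.1116 -0.0104  0.1728 -0.1256]
```

View pics/w8.png

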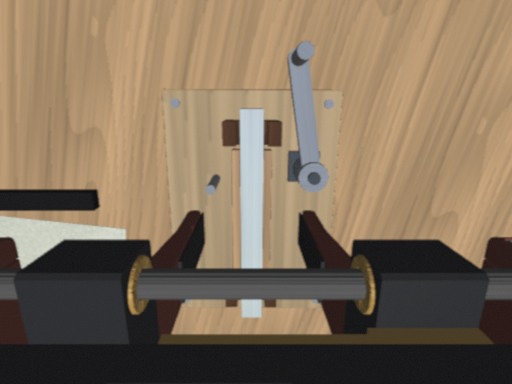

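View pics/s8c.png

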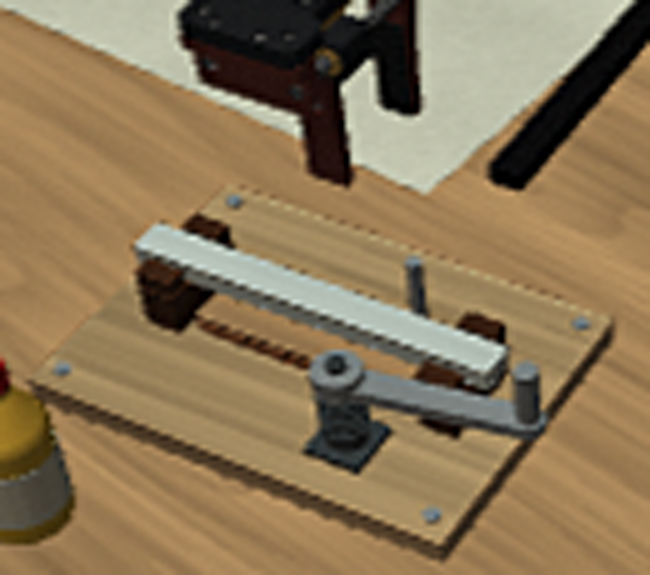

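View pics/d8c.png

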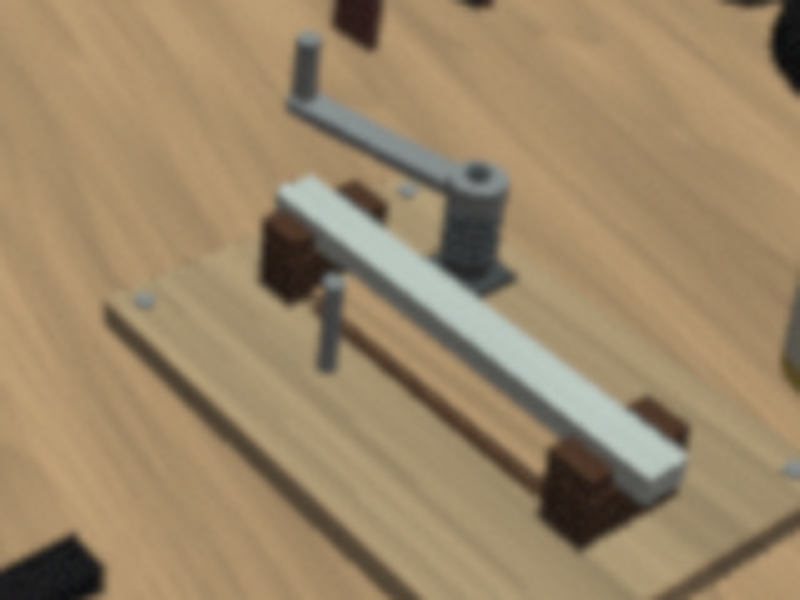

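The bar sits down in both notches, lips on each side. I'll measure its centring and height, and the pin.

```bash
python3 - <<'E'
from h import *; import json
W=cam('wrist',json.load(open('pics/w8.json'))); im=cv2.imread('pics/w8.png')
e1=plane(W,(251.7,109),.060); e2=plane(W,(251.3,317.5),.060); print(e1,e2,np.linalg.norm(e1-e2))
c,s=np.cos(.2348),np.sin(.2348); R=np.array([[c,-s],[s,c]])
f=lambda P:(P[:2]-[.4976,-.2334])@R*1000
print('bar ends in jig mm',f(e1),f(e2))
S=cam('scene');D=cam('side')
for l in [(0,.12,.06),(0,-.12,.06),(.012,.12,.06),(-.012,-.12,.06)]:
    P=np.r_[R@l[:2]+[.4976,-.2334],l[2]]; print(l,'scene',proj(S,P),'crop',(proj(S,P)-[120,100])*5,'side crop',(proj(D,P)-[230,190])*5)
c=cv2.resize(im[30:90,270:350],None,fx=8,fy=8,interpolation=cv2.INTER_CUBIC); cv2.imwrite('pics/w8p.png',c)
E
```

```text
[ 0.4704 -0.1173  0.06  ] [ 0.5258 -0.3496  0.06  ] 0.23874144315383483
bar ends in jig mm [  0.5524 119.1922] [   0.3938 -119.5492]
(0, 0.12, 0.06) scene [[219.1297 170.9214]] crop [[495.6483 354.6071]] side crop [[287.4381 176.4404]]
(0, -0.12, 0.06) scene [[148.4627 145.5208]] crop [[142.3133 227.604 ]] side crop [[662.8257 461.1043]]
(0.012, 0.12, 0.06) scene [[216.966  173.6331]] crop [[484.8301 368.1654]] side crop [[306.1367 168.9077]]
(-0.012, -0.12, 0.06) scene [[150.9159 143.1646]] crop [[154.5794 215.8228]] side crop [[642.6648 472.6974]]
```

View pics/w8p.png

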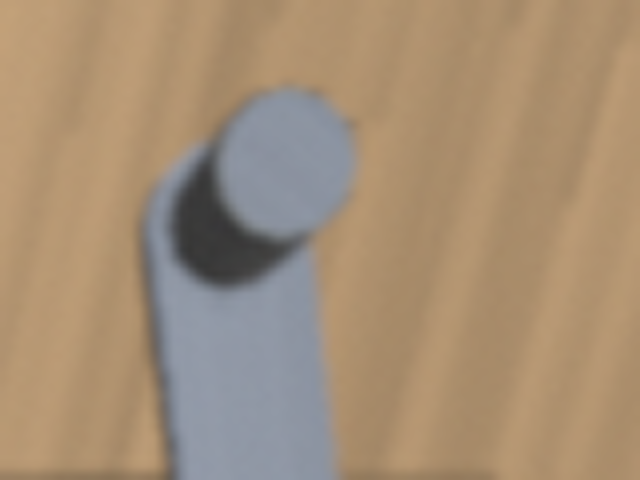

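```bash
python3 - <<'E'
from h import *; import json
W=cam('wrist',json.load(open('pics/w8.json')))
P=plane(W,(305.3,49.9),.108); c,s=np.cos(.2348),np.sin(.2348); R=np.array([[c,-s],[s,c]])
print('pin meas',P,(P[:2]-[.4976,-.2334])@R)
J=np.array([.4976,-.2334]); H=J+R@[.06,.055]; print('hinge',H)
pin=lambda a: H+.11*np.array([np.cos(.2348+1.745+a),np.sin(.2348+1.745+a)])
print('pin model',pin(0),'stop',pin(1.4))
S=cam('scene');D=cam('side'); print('tri scene/side', tri(S,(120+526/5-.4,100+370/5-.4),D,(230+308/5-.4,190+38/5-.4)))
st=monitor.state(); print(st['clock'],st['position'],st['eef_rot'])
E
```

```text
pin meas [ 0.5001 -0.0648  0.108 ] [0.0417 0.1634]
hinge [ 0.5432 -0.166 ]
pin model [ 0.4994 -0.065 ] stop [ 0.4363 -0.1919]
tri scene/side (array([ 0.501 , -0.0647,  0.1058]), np.float64(0.35956453843132863))
10.1333 [ 0.4853 -0.1855  0.2007] [[ 0.9729  0.2312 -0.0017]
 [ 0.2312 -0.9729 -0.0003]
 [-0.0018 -0.0001 -1.    ]]
```

Bar ends lie at jig y = +119.2 and -119.5 mm, x about 0.5 mm, so it is centred. The pin is at (0.500, -0.065). I'll go onto the pin with the jaws tangential to its path.

```bash
python3 -m handwheel '[{"travel":[10,-28,0],"twist":-0.06},{"travel":[22,-60,0],"twist":-0.12},{"travel":[34,-92,0],"twist":-0.175},{"travel":[42,-114,0],"twist":-0.175},{"travel":[42,-114,15],"twist":-0.175},{"travel":[42,-114,30],"twist":-0.175},{"travel":[42,-114,45],"twist":-0.175},{"travel":[42,-114,60],"twist":-0.175},{"travel":[42,-114,65],"twist":-0.175},{"travel":[42,-114,65],"twist":-0.175},{"travel":[42,-114,65],"twist":-0.175}]'; python3 shot.py wrist w9
```

```text
clock: 11.05
position: [0.5001, -0.0647, 0.1365]
eef_rot: [[0.918, 0.397, -0.001], [0.397, -0.918, -0.001], [-0.001, 0.0, -1.0]]
ft_force: [0.7, -0.6, -0.5]
width: 0.057
11.05 [ 0.5001 -0.0647  0.1365] [[ 0.9177  0.3974 -0.0011]
 [ 0.3974 -0.9177 -0.0005]
 [-0.0012  0.     -1.    ]] [-22.2168  20.1886  29.8981 115.7544 -13.4619  47.4196  38.761 ] [-0.3319 -1.0771  0.2374 -0.6116  0.1575 -0.0246  0.0216]
```

View pics/w9.png

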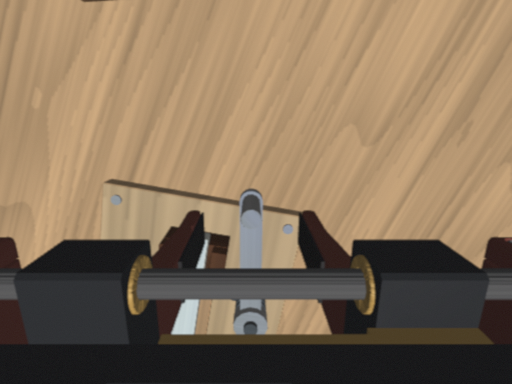

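The pin is at about (251,210), centred between the fingers. I'll lower and grip it.

```bash
python3 -m handwheel '[{"travel":[0,0,15],"twist":0},{"travel":[0,0,30],"twist":0},{"travel":[0,0,40],"twist":0},{"travel":[0,0,43],"twist":0},{"travel":[0,0,43],"twist":0},{"travel":[0,0,43],"twist":0}]'; python3 -m handwheel '[{"travel":[0,0,0],"twist":0},{"travel":[0,0,0],"twist":0},{"travel":[0,0,0],"twist":0},{"travel":[0,0,0],"twist":0},{"travel":[0,0,0],"twist":0},{"travel":[0,0,0],"twist":0},{"travel":[0,0,0],"twist":0},{"travel":[0,0,0],"twist":0},{"travel":[0,0,0],"twist":0},{"travel":[0,0,0],"twist":0}]' 255 35
python3 - <<'E'
from h import *
st=monitor.state(); print(st['position'],st['eef_rot'],st['width'],st['ft_force'],st['qpos'])
P=st['position'][:2]; H=np.array([.5432,-.166]); v=P-H; print('radius',np.linalg.norm(v),'ang-rest',np.arctan2(v[1],v[0])-.2348-1.745)
E
```

```text
clock: 11.6
position: [0.5005, -0.0643, 0.0941]
eef_rot: [[0.917, 0.398, 0.0], [0.398, -0.917, -0.0], [0.0, 0.0, -1.0]]
ft_force: [-0.2, 0.1, 0.6]
width: 0.057
clock: 12.43
position: [0.4999, -0.0642, 0.0936]
eef_rot: [[0.917, 0.398, -0.001], [0.398, -0.917, 0.0], [-0.0, -0.0, -1.0]]
ft_force: [-2.6, -0.2, 3.0]
width: 0.0136
[ 0.4999 -0.0642  0.0936] [[ 0.9173  0.3981 -0.0005]
 [ 0.3981 -0.9173  0.0001]
 [-0.0004 -0.0003 -1.    ]] 0.013568043219412466 [-2.584  -0.1993  2.9792] [-20.3146  24.026   27.9376 117.6969 -16.552   42.0411  41.4415]
radius 0.11066803403099987 ang-rest -0.006953349217280191
```

```bash
python3 -m handwheel '[{"travel":[-2.2,0,0],"twist":-0.02},{"travel":[-6.6,0.2,0],"twist":-0.06},{"travel":[-14.3,0.9,0],"twist":-0.13},{"travel":[-21.9,2.2,0],"twist":-0.20},{"travel":[-29.3,4.0,0],"twist":-0.27},{"travel":[-36.7,6.3,0],"twist":-0.34},{"travel":[-43.8,9.1,0],"twist":-0.41},{"travel":[-50.8,12.4,0],"twist":-0.48},{"travel":[-57.5,16.2,0],"twist":-0.55},{"travel":[-63.9,20.5,0],"twist":-0.62},{"travel":[-69.2,24.5,0],"twist":-0.68},{"travel":[-70.9,25.9,0],"twist":-0.70}]'
cat > ang.py <<'E'
from h import *
st=monitor.state(); print(st['position'],st['eef_rot'][:2,:2].ravel(),st['width'],st['ft_force'],st['qpos'])
P=st['position'][:2]; H=np.array([.5432,-.166]); v=P-H; print('radius',np.linalg.norm(v),'ang-rest',np.arctan2(v[1],v[0])%(2*np.pi)-.2348-1.745)
E
python3 ang.py
```

```text
clock: 13.43
position: [0.4446, -0.1155, 0.0936]
eef_rot: [[0.442, 0.897, -0.001], [0.897, -0.442, 0.002], [0.001, -0.001, -1.0]]
ft_force: [-2.8, 5.2, 3.9]
width: 0.0134
[ 0.4446 -0.1155  0.0936] [ 0.4415  0.8972  0.8972 -0.4415] 0.0133986812135231 [-2.8162  5.1883  3.9498] [ -7.0486  19.198   18.8407 123.0718  -9.8082  39.1652  82.2513]
radius 0.11073633176731103 ang-rest 0.6882787600609568
```

```bash
python3 -m handwheel '[{"travel":[-3.3,0,0],"twist":-0.03},{"travel":[-9.9,0.4,0],"twist":-0.09},{"travel":[-17.5,1.4,0],"twist":-0.16},{"travel":[-25.1,2.9,0],"twist":-0.23},{"travel":[-32.5,4.9,0],"twist":-0.30},{"travel":[-39.8,7.4,0],"twist":-0.37},{"travel":[-46.9,10.5,0],"twist":-0.44},{"travel":[-53.7,14.0,0],"twist":-0.51},{"travel":[-59.4,17.4,0],"twist":-0.57},{"travel":[-63.9,20.5,0],"twist":-0.62},{"travel":[-66.6,22.4,0],"twist":-0.65},{"travel":[-66.6,22.4,0],"twist":-0.65}]'; python3 ang.py; python3 shot.py wrist w10
```

```text
clock: 14.43
position: [0.4339, -0.1853, 0.0935]
eef_rot: [[-0.189, 0.982, -0.004], [0.982, 0.189, 0.002], [0.003, -0.003, -1.0]]
ft_force: [-6.7, 4.7, 10.3]
width: 0.0133
[ 0.4339 -0.1853  0.0935] [-0.1887  0.982   0.982   0.1887] 0.013282070903159733 [-6.6562  4.6724 10.3041] [  8.1452  19.8947  11.0576 120.9395  -5.8982  39.8915 123.9843]
radius 0.11098033131525209 ang-rest 1.3366501494983996
14.4333 [ 0.4339 -0.1853  0.0935] [[-0.1887  0.982  -0.0037]
 [ 0.982   0.1887  0.0019]
 [ 0.0026 -0.0032 -1.    ]] [  8.1452  19.8947  11.0576 120.9395  -5.8982  39.8915 123.9843] [-0.876  -0.1226  0.0885  0.4565 -0.2923 -0.039  -3.1262]
```

View pics/w10.png

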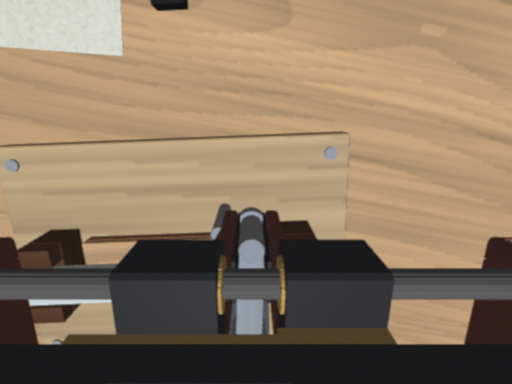

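```bash
python3 -m handwheel '[{"travel":[-2.2,-0.3,-0.3],"twist":-0.02},{"travel":[-4.4,-0.4,-0.5],"twist":-0.04},{"travel":[-6,-0.3,-0.5],"twist":-0.055},{"travel":[-6,-0.3,-0.5],"twist":-0.055},{"travel":[-6,-0.3,-0.5],"twist":-0.055}]'; python3 ang.py
```

```text
clock: 14.9
position: [0.4349, -0.1904, 0.0936]
eef_rot: [[-0.241, 0.97, -0.004], [0.97, 0.241, 0.002], [0.003, -0.003, -1.0]]
ft_force: [-4.9, 3.5, 4.5]
width: 0.0136
[ 0.4349 -0.1904  0.0936] [-0.2415  0.9704  0.9704  0.2415] 0.013557771439103743 [-4.9434  3.4962  4.5381] [  9.2806  20.1024  10.3846 120.5122  -5.5991  40.0632 127.3244]
radius 0.11100645034738195 ang-rest 1.383442398413897
```

```bash
python3 -m handwheel '[{"travel":[-1,0,0],"twist":-0.008},{"travel":[-2,0,0],"twist":-0.016},{"travel":[-2,0,0],"twist":-0.016}]'; python3 ang.py; python3 -m handwheel '[{"travel":[-1,0,0],"twist":0},{"travel":[-1,0,0],"twist":0},{"travel":[-1,0,0],"twist":0}]'; python3 ang.py
```

```text
clock: 15.15
position: [0.4353, -0.1921, 0.0936]
eef_rot: [[-0.258, 0.966, -0.004], [0.966, 0.258, 0.003], [0.003, -0.003, -1.0]]
ft_force: [-6.4, 6.2, 5.8]
width: 0.0133
[ 0.4353 -0.1921  0.0936] [-0.2576  0.9662  0.9662  0.2576] 0.013310485122905757 [-6.4039  6.2468  5.8284] [  9.6463  20.1943  10.175  120.3465  -5.5243  40.1487 128.3806]
radius 0.11099425089643129 ang-rest 1.3987358052634247
clock: 15.4
position: [0.4353, -0.1922, 0.0936]
eef_rot: [[-0.258, 0.966, -0.005], [0.966, 0.258, 0.004], [0.005, -0.004, -1.0]]
ft_force: [-6.6, 7.8, 6.7]
width: 0.0133
[ 0.4353 -0.1922  0.0936] [-0.2576  0.9662  0.9662  0.2576] 0.013257186280816737 [-6.5984  7.7627  6.6989] [  9.7144  20.2317  10.1518 120.2926  -5.5771  40.225  128.4635]
radius 0.11102915850086696 ang-rest 1.3998609989389252
```

```bash
python3 -m handwheel '[{"travel":[-1,0,0],"twist":0},{"travel":[-2,0,0],"twist":0},{"travel":[-3,0,0],"twist":0},{"travel":[-3,0,0],"twist":0},{"travel":[-3,0,0],"twist":0}]'; python3 ang.py; python3 shot.py scene s11; python3 shot.py side d11; python3 shot.py wrist w11
python3 - <<'E'
import cv2
def crop(n,x0,y0,w,h,s,o): cv2.imwrite(f'pics/{o}.png',cv2.resize(cv2.imread(f'pics/{n}.png')[y0:y0+h,x0:x0+w],None,fx=s,fy=s,interpolation=cv2.INTER_CUBIC))
crop('s11',120,100,130,115,5,'s11c'); crop('d11',230,180,160,120,5,'d11c')
E
```

```text
clock: 15.82
position: [0.4354, -0.1927, 0.0935]
eef_rot: [[-0.259, 0.966, -0.007], [0.966, 0.259, 0.007], [0.008, -0.005, -1.0]]
ft_force: [-9.9, 16.4, 13.2]
width: 0.0134
[ 0.4354 -0.1927  0.0935] [-0.2591  0.9658  0.9658  0.2592] 0.01336972775890136 [-9.8629 16.3901 13.2204] [  9.9435  20.3496  10.0607 120.1108  -5.7274  40.4642 128.802 ]
radius 0.1110322395272704 ang-rest 1.4042370966631905
15.8167 [ 0.4354 -0.1927  0.0935] [[-0.2591  0.9658 -0.0068]
 [ 0.9658  0.2592  0.0067]
 [ 0.0082 -0.0048 -1.    ]] [  9.9435  20.3496  10.0607 120.1108  -5.7274  40.4642 128.802 ] [ 0.0007 -0.0398  0.031   0.0319  0.1296  0.028   0.0115]
15.8667 [ 0.4354 -0.1927  0.0935] [[-0.2591  0.9658 -0.0068]
 [ 0.9658  0.2592  0.0066]
 [ 0.0082 -0.0049 -1.    ]] [  9.9436  20.3498  10.062  120.1141  -5.7257  40.4623 128.8035] [-0.0453 -0.0051 -0.0149  0.0698 -0.0363 -0.0014 -0.0791]
15.9167 [ 0.4354 -0.1926  0.0934] [[-0.2591  0.9658 -0.0068]
 [ 0.9658  0.2592  0.0067]
 [ 0.0082 -0.0049 -1.    ]] [  9.9424  20.3507  10.0612 120.1146  -5.7262  40.4613 128.8011] [ 0.0627  0.0168  0.0268 -0.0189 -0.0481 -0.1258  0.0424]
```

View pics/s11c.png

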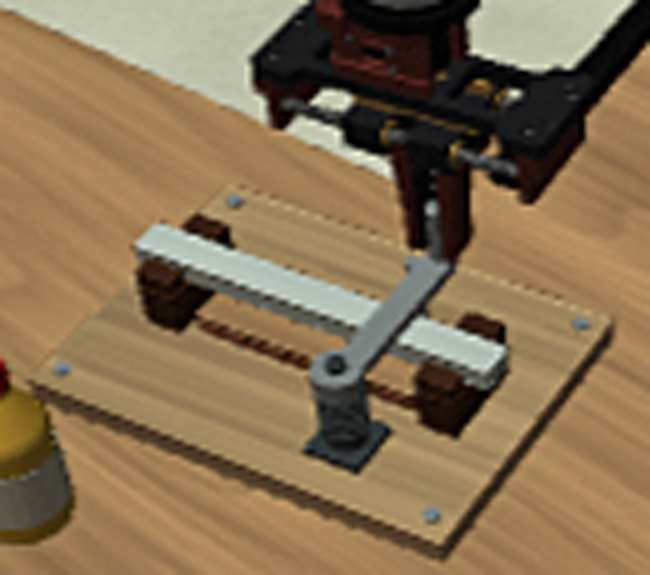

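View pics/d11c.png

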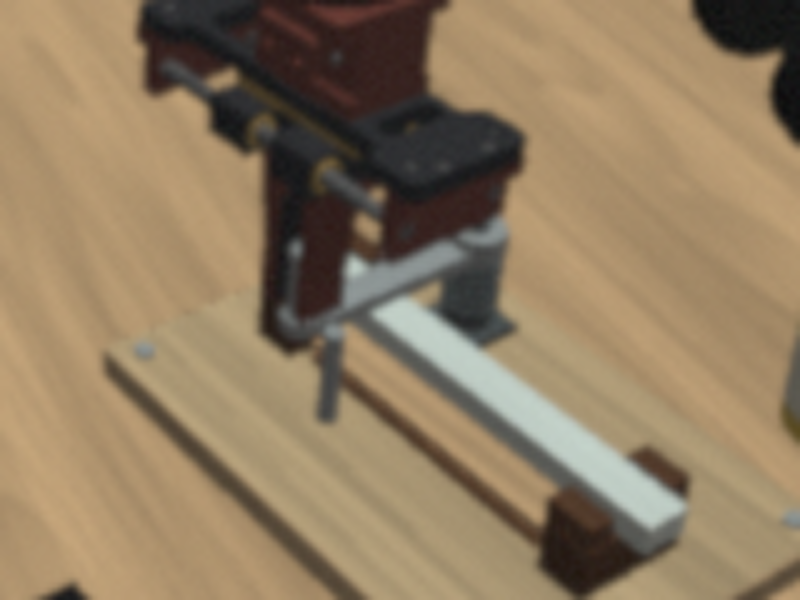

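View pics/w11.png

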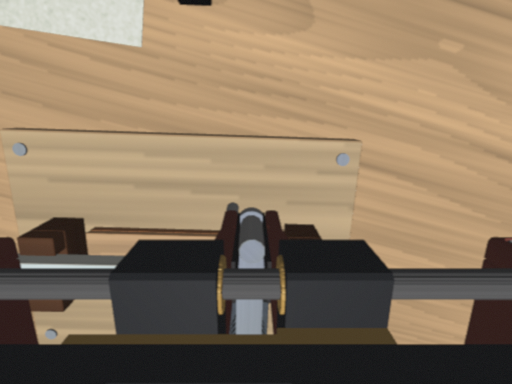

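View pics/s11.png

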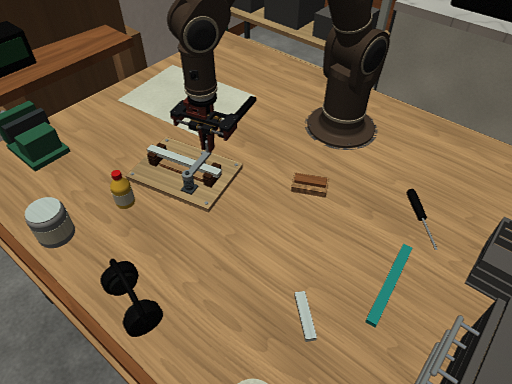

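The arm is across the bar against the stop pin, and the bar is still in both notches. The offcut, sanding block and glue look untouched. I'll hold a moment to check the force is steady.

```bash
python3 -m handwheel '[{"travel":[0,0,-0.5],"twist":0},{"travel":[0,0,-0.5],"twist":0},{"travel":[0,0,-0.5],"twist":0},{"travel":[0,0,-0.5],"twist":0},{"travel":[0,0,-0.5],"twist":0},{"travel":[0,0,-0.5],"twist":0}]'; python3 ang.py; python3 -m handwheel '[{"travel":[0,0,0],"twist":0},{"travel":[0,0,0],"twist":0},{"travel":[0,0,0],"twist":0},{"travel":[0,0,0],"twist":0},{"travel":[0,0,0],"twist":0},{"travel":[0,0,0],"twist":0}]'; python3 ang.py
```

```text
clock: 16.47
position: [0.4354, -0.1926, 0.0936]
eef_rot: [[-0.259, 0.966, -0.007], [0.966, 0.259, 0.007], [0.008, -0.005, -1.0]]
ft_force: [-8.2, 16.2, 5.7]
width: 0.0131
[ 0.4354 -0.1926  0.0936] [-0.2593  0.9658  0.9658  0.2594] 0.013127098495627433 [-8.2027 16.2346  5.682 ] [  9.9273  20.3404  10.0629 120.1084  -5.7131  40.4808 128.7894]
radius 0.11102101826786868 ang-rest 1.40352717793938
clock: 16.97
position: [0.4354, -0.1926, 0.0935]
eef_rot: [[-0.259, 0.966, -0.007], [0.966, 0.259, 0.007], [0.008, -0.005, -1.0]]
ft_force: [-7.6, 15.4, 6.4]
width: 0.0135
[ 0.4354 -0.1926  0.0935] [-0.2593  0.9658  0.9658  0.2594] 0.013501310261047986 [-7.5561 15.4208  6.3746] [  9.9294  20.3432  10.0632 120.1089  -5.712   40.4824 128.7906]
radius 0.11105767811641261 ang-rest 1.403580052937225
```

The angle holds at 1.40 rad and the push at about 16 N, so I'm handing in.

```bash
python3 -c "
from rig import arm
print(arm.finish_job())"
```

```text
the job is handed in; nothing more can be done
None
```

The bar is lying in both notches and let go. The sprung arm is swung over it to its stop, and the gripper is still holding the pin. I handed the job in at about 17 s of the 51 s allowed.

- **Bar:** after release, the wrist view put its ends at jig y = +119.2 and -119.5 mm, about 0.5 mm off in x. The scene and side pictures show it down in both notches, before and after the swing.
- **Sprung arm:** the angle worked out from the TCP position is 1.40 rad. Over a 1 mm push near the end the arm hardly moved and the force rose, which I took as the stop. For the last half second the angle was steady and the force was about 18 N in total, with the fingers still on the pin (13.5 mm opening).
- **Bystanders:** the offcut, sanding block and glue bottle look unmoved in the last scene picture. I did not measure them.
- **Disagreements:** heights from the scene and side cameras came out about 2–7 mm lower than described, so I relied on the wrist views, which matched. An upward force of 6–13 N showed while holding the pin; I raised the target by 1 mm in all and it was about 6 N at the end.

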